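Clamp a well plate with the L-slot gate latch

ROBOT

A 6-joint arm with a two-finger parallel gripper is mounted at the origin on a cart in front of the work surface, level with it; the furniture and walls round the work are solid. World frame = base frame: x ahead of the robot, y to its left, z up, the work surface at z = 0. Lengths are in mm, angles in rad, forces in N, time in s.
With the tool pointing down it reaches from about 350 to 775 mm from the base axis. Payload 7.3 kg.
Tool frame: the origin (TCP) lies between the finger pads; the fingertips stand 22 mm ahead of it and the grasp point (between the pads) lies 3 mm ahead of it; z points along the fingers, x is the direction in which the jaws open and shut, and the axes are right-handed (so a half turn about z gives the same grasp; the last joint's range is limited). The gripper opens to 92 mm and grips with 3 to 60 N. Pads are 19 mm wide; open, the fingers measure 130 mm over their backs; the gripper's body (75 mm by 190 mm) begins 47 mm behind the grasp point.
Start: joints at [1.18, 0.342, 1.524, -0, 1.275, -0.146], TCP at [127.224, 509.372, 215.941] pointing down, gripper open.
Joint ranges: [-2.53, 2.53], [-0.77, 2.02], [0.04, 2.7], [-1, 4.14], [0.28, 2.66], [-3.11, 3.11]. Speed limits (rad/s): [2.57, 2.57, 3.14, 3.14, 3.14, 3.14].

INTERFACE

Orientations are given as [roll, pitch, yaw] about the fixed x, y, z axes, in that order (R = Rz(yaw) Ry(pitch) Rx(roll)).
In Python, from plant import * gives the robot as it stands. The module is installed in compiled form; this text tells all that it offers.
- The arm moves only by the shell command python3 -m handwheel 'ROWS' [OPENING]. ROWS is a JSON object of lists of equal length, an entry for each row: "translation": the shift along the world's x, y, z in units of 15 cm (1.0 is 15 cm), a list of three; "twist": the turn about the world's z in units of 90 degrees (1.0 is 90 degrees). In form: {"translation": [[tx, ty, tz], ...], "twist": [twist, ...]}. A call has exactly 8 rows; each row shifts and turns the pose as measured when the row begins; what a row does not reach is not made up. A row lasts 1/8 s, in which the tool goes at most 62.5 mm and 10.7 degrees, less where a joint would pass 70% of its speed; a pose out of reach is approached as far as the arm can. A call with a number of a shift or a turn outside -1 to 1 is refused whole. A call with a gripper value outside its range is refused whole. OPENING is the closure in counts, from 0 (fully open) to 255 (shut), set as the call begins (- or left out, the last holds). The fingers move at their own pace and stop on an object; the grip force is fixed at half the most. Time passes only in rows, so rows that do not move let the fingers close, or fill a call up. It gives the time, the measured TCP pose, the force and the opening at its end, in the units of the state.
- get_obs(): the state, without advancing time (a new reading comes with each control period).
- capture(name): name is "scene" or "top" or "wrist"; returns a dict with "img" (480x640x3 uint8, red, green, blue), "vertical_fov" (degrees; the focal length in pixels is half the picture's height over the tangent of half this angle, whatever the lens; pixels are square), "cx", "cy" (the principal point, pixels), "distortion" ([k1, k2, p1, p2, k3] as OpenCV has them; the pictures are not rectified), "world_from_camera" (4x4, takes a point from camera to world coordinates). Camera axes: x right, y up, looking along -z (the intrinsics and any distortion apply to the point x, -y, -z); pixel columns grow to the right and rows downward; lengths in mm; the calibration is good to about 2 mm. A picture is of the moment at which its call begins. There is no depth.
- close_job(): hands the job in, once; it reports no verdict.
Trained networks look in the newest picture that a camera, given by its name, has taken for a name from the list of things; names that differ only in an ending like _2 or _b are one class to them, and where a whole thing is asked for, a point or a joint stands for the part that bears it (a point fixed in the world has none). Each returns a list of dicts, best first, with "score" (0 to 1); they miss things now and then, are a little off and sometimes report something else, mostly with a low value. They report only what shows in the picture. A call takes as long as a camera call. They do not tell look-alikes from the thing itself.
- search_frame(camera, label): "position" ([x, y, z] in mm, in the coordinates of the camera as it stood for that picture, good to about 4 mm: the middle of the surface that is visible of it).
- spot_point(camera, label): "position" ([x, y, z] in mm, in the coordinates of the camera as it stood for that picture, good to about 4 mm: a listed point, or the origin of a listed thing).
The state is a dict: "time": time; "joint_positions": joint angles; "dq": joint speeds; "tau": joint torques, N m; "tool_pos": TCP position; "tcp_rot": TCP orientation; "contact_force": force on the tool from outside, world axes, zero at the start; "moment": the same for the moment, N m; "grip_width": finger opening in mm.
Only numpy, scipy, OpenCV 4.12 (cv2) and the standard library are available. Lean on these libraries where they do the work, as an engineer would, in place of code of your own. Each camera call takes 0.05 s, during which the arm holds its last target.

TASK

Clamp the well plate in its holder: with the fingertips push the holder's knob along its L-shaped slot to the corner, so that the jaw shoves the plate home against the end stops, then push the knob sideways to the very end of the short leg of the slot so that it is locked. Only push the knob, gently, without gripping it; do not touch or lift the well plate itself, leave the things around it where they are, and draw the hand clear at the end.

Things in the scene. Friction and masses are not known exactly. Their poses are not given: they have to be found in the camera images.
- plate_clamp: Plate holder fixed to the worktop: base 293 x 170 mm, origin on the worktop under its middle, +x = clamping direction (within 0.5 rad of world +x), z up. Its -x part is a gate plate (x -135 to -30, y -85 to 85 mm, top 36 mm up; 2 mm screw heads at its corners) with a 16 mm L slot. Its +x part is the nest, floor 10 mm up, with low guide rails and two end stops (faces at x = 135, tops 28 mm up).
- clamp_jaw (a joint): Slide of jaw and knob together along the holder's +x, m: 0 = fully back, 0.050 = knob at the corner, 0.052 = against the slot's far side; starts at 0 to 0.014. About 2 N friction, no spring: stays where left. The jaw is a dark bar 120 mm wide, top 29 mm above the worktop, rubber face at holder x = -3 mm when 0; it shoves the well plate ahead of it.
- clamp_knob (a joint): Slide of the knob across the jaw along the holder's +y, m: 0 = middle of the long leg (play 2 mm each way), 0.034 = very end of the short leg. About 2 N friction, no spring. The 12 mm stem meets the slot's inner corner and cannot go sideways unless clamp_jaw is at least 0.048; once in the short leg the jaw cannot go back.
- knob_top (a point): Centre of the top of the knob, the only thing to push: upright, black, round, 24 mm in diameter, from 1.5 mm above the gate plate to its top 70 mm above the worktop; its steel stem goes down into the slot. Press on it with less than 35 N in all. Axes as the holder's.
- slot_corner (a point): Point on the gate plate's top face (36 mm up) at the corner of the L slot, where the middle lines of the legs cross, at holder x = -62, y = -20 mm. The long leg comes to it from holder -x (50 mm of knob travel, beginning at x = -112), the short leg leaves it along holder +y (34 mm of travel).
- slot_end (a point): Point on the gate plate's top face that lies under the knob's centre when the knob is at the very end of the short leg.
- well_plate: A clear 96-well plate, 85 x 128 x 14 mm (x by y by z), loose, lying in the nest; origin at the centre of its underside. It starts 10 to 28 mm short of the end stops.
- plate_home (a point): Point on the nest's floor where the origin of the well plate lies when the plate touches the end stops; x points to the stops.
- beaker: Bystander: a clear plastic beaker, 77 mm in diameter, 92 mm high, standing on the holder's +y side; origin at the centre of its underside.
- tape_roll: Bystander: a roll of tape 96 mm in diameter, 25 mm high, lying on the holder's -y side; origin at the centre of its underside.
- vial: Bystander: a small vial with a screw cap, 26 mm in diameter, 62 mm high, on the holder's +y side; origin at the centre of its underside.
- forceps: Bystander: steel forceps 126 mm long, 12 mm high, lying between the robot and the holder; origin at the centre of their underside.
Not all that is in view belongs to the job. Leave any brown look-alike of the well_plate alone.

How it is judged (in metres and radians):
On the way, in this order (a step that is already met when the one before it is completed fails the run):
1. the knob has been pushed along the long leg to the corner (value of joint clamp_jaw above 0.046 m), for 0.05 s.
2. the knob has been pushed to the end of the short leg (value of joint clamp_knob above 0.03 m), for 0.2 s.
At the end, for the whole second after the job is handed in: The knob is at the end of the short leg (clamp_knob over 0.030, clamp_jaw over 0.046) and the well plate lies flat and at rest in the nest, within 7 mm of touching the end stops, square in the nest to 0.07 rad (value of joint clamp_jaw above 0.046 m and value of joint clamp_knob above 0.03 m and x of well_plate in the frame of plate_home between -0.007 and 0.003 m and y of well_plate in the frame of plate_home between -0.006 and 0.006 m and z of well_plate in the frame of plate_home between -0.003 and 0.003 m and angle between the x axis of well_plate and the x axis of plate_clamp, either way round below 0.07 rad and linear speed of well_plate below 0.01 m/s).
It fails at once if the holder or its knob is gripped or forced (contact force between the fingers and plate_clamp above 35 N).
It fails at once if the robot touches the well plate (contact force between any of the fingers, the arm and well_plate above 0.5 N).
It fails at once if the well plate is lifted or tipped (z of well_plate in the frame of plate_home above 0.008 m or angle between well_plate's own z axis and vertical above 0.15 rad).
It fails at once if a bystander (beaker, tape roll, vial, forceps) is moved by more than 20 mm (distance of any of beaker, tape_roll, vial, forceps from where it was at the start of the episode above 0.02 m).
It also fails if it takes over 45 s, if anything falls off the work surface, if the arm or the gripper's body presses on something with over 40 N, if the wrist force passes 120 N, or if a joint passes its speed limit or range.

## Working session

There is one attempt and no reset: what is moved stays moved. The work goes in short steps, Python scripts to look and compute and a shell command to move; the robot and the scene stay as the last step left them, time stands still between calls to the robot, and variables do not carry over. Pictures are saved under pics/ and viewed, and the job is handed in when it is done.

```bash
mkdir -p pics
cat > h.py <<'E'
from plant import *
import numpy as np, cv2
def w(c,p):
    return (np.array(c["world_from_camera"])@np.r_[p,1])[:3]
def proj(c,P):
    T=np.linalg.inv(np.array(c["world_from_camera"]));p=T[:3,:3]@np.array(P,float)+T[:3,3]
    f=240/np.tan(np.radians(c["vertical_fov"])/2)
    K=np.array([[f,0,c["cx"]],[0,f,c["cy"]],[0,0,1.]])
    q,_=cv2.projectPoints(np.array([[p[0],-p[1],-p[2]]]),np.zeros(3),np.zeros(3),K,np.array(c["distortion"],float))
    return q.ravel()
def ray(c,uv,z):
    f=240/np.tan(np.radians(c["vertical_fov"])/2)
    K=np.array([[f,0,c["cx"]],[0,f,c["cy"]],[0,0,1.]])
    q=cv2.undistortPoints(np.array([[uv]],float),K,np.array(c["distortion"],float)).ravel()
    M=np.array(c["world_from_camera"]);d=M[:3,:3]@np.array([q[0],-q[1],-1]);o=M[:3,3]
    return o+d*(z-o[2])/d[2]
def save(c,n): cv2.imwrite("pics/"+n+".png",cv2.cvtColor(c["img"],cv2.COLOR_RGB2BGR))
E
python3 - <<'E'
from h import *
print(get_obs())
for n in ("scene","top"):
    c=capture(n);save(c,n+"0")
    print(n,np.round(c["world_from_camera"],2).tolist())
    for l in ("knob_top","slot_corner","slot_end","plate_clamp","plate_home","well_plate","beaker","tape_roll","vial","forceps"):
        print(l,[(round(r["score"],2),np.round(w(c,r["position"])).tolist()) for r in spot_point(n,l)[:3]])
E
```

```text
{'time': 0.0, 'joint_positions': array([ 1.17998514e+00,  3.42714149e-01,  1.52504211e+00, -1.74941052e-05,
        1.27535876e+00, -1.45999194e-01]), 'dq': array([ 0.00067092,  0.00056093, -0.00064603, -0.00178789, -0.00014821,
        0.00292937]), 'tau': array([ 2.53778446e-03, -4.31245172e+01, -2.44224000e+01,  7.18813855e-02,
        5.58131863e-02, -9.41872986e-05]), 'tool_pos': array([127.06650206, 508.9540549 , 215.24065233]), 'tcp_rot': array([-3.14138773e+00,  1.50860304e-03,  1.32598959e+00]), 'contact_force': array([-0.15673462,  0.54795227, -0.24271166]), 'moment': array([-0.01981887, -0.01066847,  0.02097258]), 'grip_width': 91.49840767978363}
scene [[-0.75, 0.28, -0.6, 64.22], [-0.66, -0.34, 0.67, 462.93], [-0.01, 0.9, 0.44, 471.49], [0.0, 0.0, 0.0, 1.0]]
knob_top [(0.82, [467.0, -180.0, 67.0])]
slot_corner [(0.64, [510.0, -194.0, 37.0])]
slot_end [(0.83, [520.0, -160.0, 40.0]), (0.34, [574.0, -187.0, -2.0])]
plate_clamp [(0.81, [572.0, -186.0, -2.0])]
plate_home [(0.87, [667.0, -207.0, 8.0])]
well_plate [(0.93, [654.0, -206.0, 5.0]), (0.71, [400.0, 71.0, 0.0])]
beaker [(0.65, [577.0, -22.0, -2.0])]
tape_roll [(0.78, [562.0, -341.0, 2.0])]
vial [(0.8, [702.0, -80.0, 4.0])]
forceps [(0.68, [398.0, -130.0, -1.0])]
top [[-0.02, 0.99, -0.15, 414.58], [-1.0, -0.01, 0.01, -104.64], [0.01, 0.15, 0.99, 1166.02], [0.0, 0.0, 0.0, 1.0]]
knob_top [(0.67, [466.0, -189.0, 69.0])]
slot_corner [(0.69, [511.0, -196.0, 39.0])]
slot_end [(0.75, [522.0, -164.0, 34.0]), (0.2, [400.0, -132.0, 2.0])]
plate_clamp [(0.96, [574.0, -191.0, -1.0])]
plate_home [(0.78, [665.0, -218.0, 5.0])]
well_plate [(0.85, [400.0, 58.0, -3.0]), (0.68, [655.0, -213.0, 12.0]), (0.51, [576.0, -28.0, 2.0])]
beaker [(0.88, [575.0, -25.0, 1.0]), (0.32, [665.0, -214.0, 9.0])]
tape_roll [(0.61, [560.0, -340.0, -2.0])]
vial [(0.45, [702.0, -79.0, -0.0])]
forceps [(0.42, [395.0, -130.0, 1.0])]
```

View pics/scene0.png

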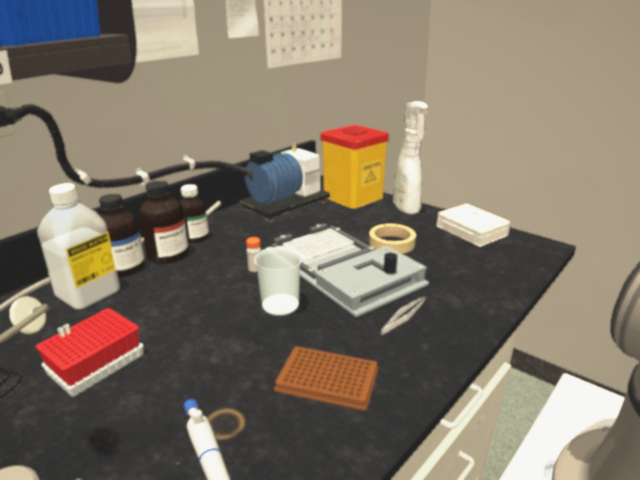

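View pics/top0.png

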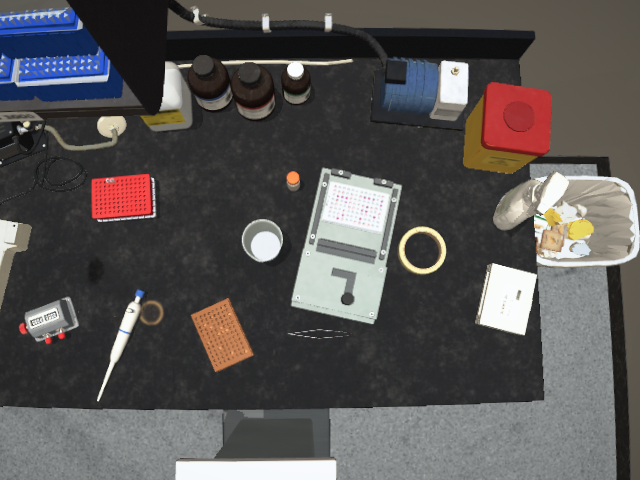

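The top view shows the holder at about (347,245), its knob at (347,298), and the short slot leg going left (+y) from (350,272). The brown look-alike is at (222,335). Next I'll zoom in and fit the holder's pose.

Run:
```python
from h import *
c=capture("top")
im=c["img"][150:340,250:440]
cv2.imwrite("pics/crop1.png",cv2.cvtColor(cv2.resize(im,None,fx=3.15,fy=3.15,interpolation=cv2.INTER_CUBIC),cv2.COLOR_RGB2BGR))
for u in [(347,298)]: print(ray(c,u,70))
P={k:proj(c,v) for k,v in dict(k=(466,-185,70),cor=(510,-195,36),end=(520,-162,36),cl=(573,-189,0)).items()};print(P)
a=ray(c,(347,298),70);print(a)
```

```text
[ 465.55167182 -183.58883261   70.        ]
{'k': array([347.73682426, 297.75105577]), 'cor': array([351.04503236, 276.08362773]), 'end': array([334.1781188 , 271.27135366]), 'cl': array([345.98016149, 246.86916165])}
[ 465.55167182 -183.58883261   70.        ]
```

View pics/crop1.png

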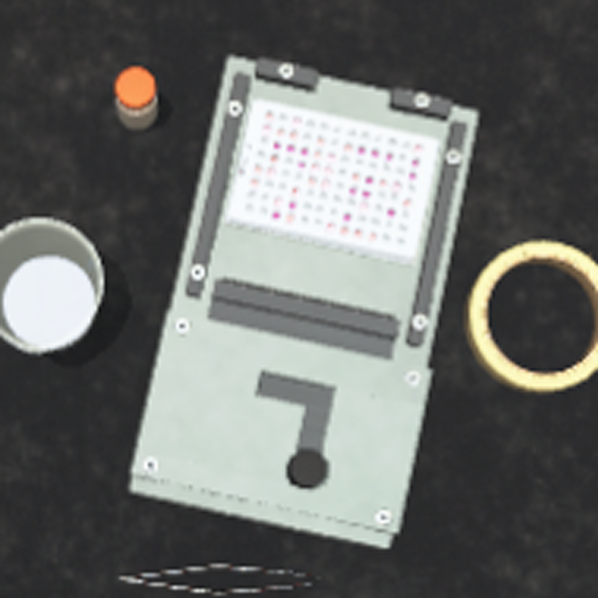

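```bash
cat >> h.py <<'E'
from scipy.optimize import least_squares
def H(p,P):
    x,y,t=p;return np.array([x+np.cos(t)*P[0]-np.sin(t)*P[1],y+np.sin(t)*P[0]+np.cos(t)*P[1],P[2]])
E
python3 - <<'E'
from h import *
c=capture("top")
s=3.15
pts=[((-135,85,36),(135,475)),((-135,-85,36),(398,532)),((-30,-85,36),(432,370)),((146.5,85,10),(230,57)),((146.5,-85,10),(478,110)),
((-54,-28,36),(335,386)),((-70,-12-0,36),(305,402)),((-54,22,36),(262,371)),((-70,22,36),(257,394))]
uv=lambda q:np.array([250+(q[0]+.5)/s-.5,150+(q[1]+.5)/s-.5])
f=lambda p:np.concatenate([proj(c,H(p,P))-uv(q) for P,q in pts])
r=least_squares(f,[573,-189,-.25],loss="soft_l1",x_scale=[1,1,.01]);print(r.x,np.round(r.fun if 0 else f(r.x).reshape(-1,2),1).tolist())
p=r.x
k=ray(c,(uv((308,466))),70);d=k[:2]-p[:2];t=p[2];print("knob",k,"holder",np.cos(t)*d[0]+np.sin(t)*d[1],-np.sin(t)*d[0]+np.cos(t)*d[1])
for n,P in dict(c=(-62,-20,36),e=(-62,14,36),home=(92.5,0,10)).items():print(n,H(p,P))
E
```

```text
[ 5.76320269e+02 -1.91495102e+02 -2.31299689e-01] [[-0.8, -0.2], [0.7, 0.3], [0.5, -0.5], [-0.9, -0.4], [0.6, 0.3], [0.7, 0.1], [0.6, 1.2], [-0.9, -0.6], [-1.0, 0.0]]
knob [ 466.30471994 -184.43597906   70.        ] holder -108.70400760187985 -18.349138691048726
c [ 511.3865178  -196.74943392   36.        ]
e [ 519.1807728  -163.65487865   36.        ]
home [ 666.35692634 -212.70006014   10.        ]
```

```bash
python3 -m handwheel '{"translation":[[0.29,-0.27,0],[0.29,-0.27,0],[0.29,-0.27,0],[0.29,-0.27,0],[0.09,-0.39,0],[0.09,-0.39,0],[0.09,-0.39,0],[0.09,-0.39,0]],"twist":[0,0,0,0,0,0,0,0]}' 255
```

```text
time: 2.2
tool_pos: [360.3, 104.8, 216.5]
tcp_rot: [3.137, -0.004, 1.335]
contact_force: [1.2, 0.2, 0.4]
grip_width: 16.4
```

```bash
python3 -m handwheel '{"translation":[[0.06,-0.31,0],[0.06,-0.31,0],[0.06,-0.31,0],[0.06,-0.31,0],[0.06,-0.31,0],[0.06,-0.31,0],[0,0,0],[0,0,0]],"twist":[0,0,0,0,0,0,0,0]}' 255
python3 - <<'E'
from h import *
o=get_obs();print(o["tool_pos"],o["tcp_rot"],o["grip_width"])
c=capture("wrist");save(c,"wrist1");print(np.round(c["world_from_camera"],2).tolist(),c["vertical_fov"])
for l in ("knob_top","slot_corner","slot_end","plate_clamp","plate_home","well_plate"):
    print(l,[(round(r["score"],2),np.round(w(c,r["position"]),1).tolist()) for r in spot_point("wrist",l)[:3]])
E
```

```text
time: 3.2
tool_pos: [415.4, -187.4, 217.7]
tcp_rot: [3.132, -0.005, 1.328]
contact_force: [-0.4, 0.6, 1.0]
grip_width: 0.5
[ 415.37702565 -187.40726755  217.73751707] [ 3.1317969  -0.00464602  1.32774288] 0.4904878442333867
[[0.24, -0.93, -0.26, 345.3], [0.97, 0.23, 0.06, -171.38], [0.01, -0.27, 0.96, 384.84], [0.0, 0.0, 0.0, 1.0]] 70.4518143135558
knob_top [(0.55, [466.8, -181.8, 71.9])]
slot_corner []
slot_end []
plate_clamp []
plate_home []
well_plate []
```

View pics/wrist1.png

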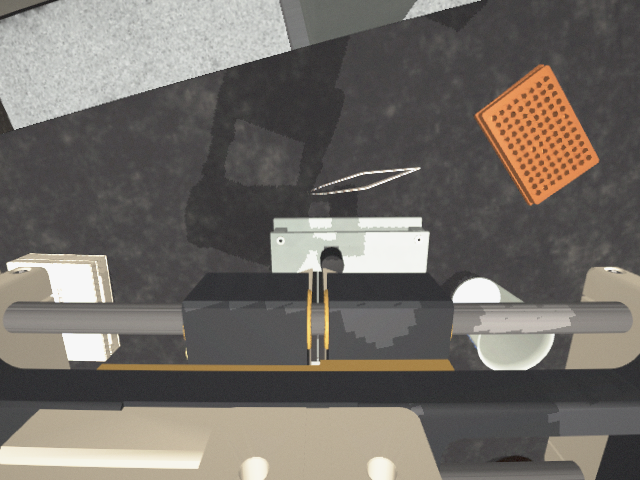

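The wrist view shows the closed tips at about (318,315), the knob at (332,258), and the gate's back edge running from (272,231) to (428,231). I'll use these to refine the yaw.

Run:
```python
from h import *
c=capture("wrist")
im=c["img"][200:370,240:460]
cv2.imwrite("pics/crop2.png",cv2.cvtColor(cv2.resize(im,None,fx=3.5,fy=3.5,interpolation=cv2.INTER_CUBIC),cv2.COLOR_RGB2BGR))
a=ray(c,(271,231),36);b=ray(c,(429,231.5),36);d=b-a;print(a,b,np.hypot(*d[:2]),np.arctan2(-d[0],d[1]))
print(ray(c,(332,259),70))
o=get_obs()["tool_pos"];print([proj(c,o+[0,0,-22]),proj(c,o+[0,0,40])])
t=-.235
for p in ([576.3,-191.5,-.231],[575,-191,-.24]):print(proj(c,H(p,(-135,85,36))),proj(c,H(p,(-135,-85,36))))
```

```text
[ 424.52643029 -239.66253187   36.        ] [465.34117603 -76.18617489  36.        ] 168.4943997933548 -0.24466576880754193
[ 458.56170339 -182.6117303    70.        ]
[array([317.66329966, 266.26328561]), array([318.43129499, 319.2567071 ])]
[427.32381966 230.98569057] [267.91234554 232.58967225]
[428.67360236 230.42073255] [269.13779021 230.63308091]
```

View pics/crop2.png

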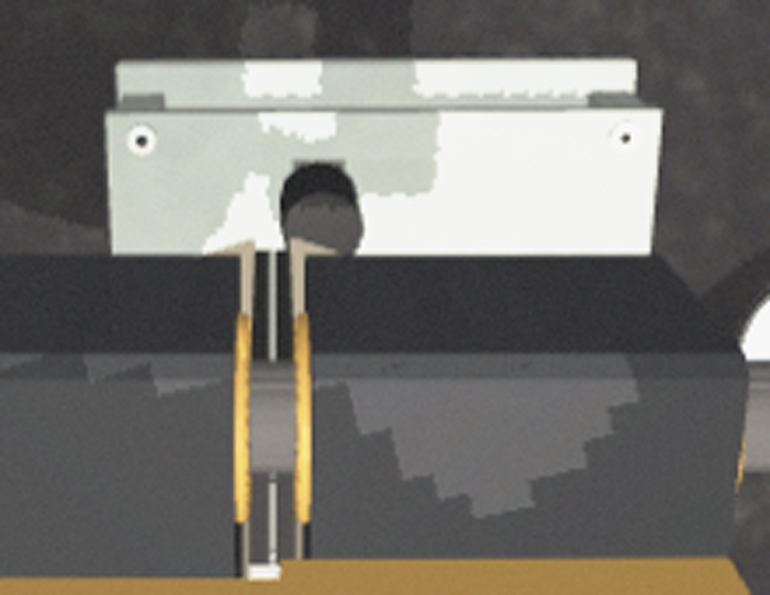

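Run:
```python
from h import *
c=capture("wrist")
o=get_obs()["tool_pos"]
hx=np.array([np.cos(-.243),np.sin(-.243),0]);hy=np.array([-hx[1],hx[0],0])
for back in (9.5,20,37):
  for z in (-22,0,22,41,80,120):
    print(back,z,np.round(proj(c,o-back*hx+[0,0,z]),0),np.round(proj(c,o-back*hx+65*hy+[0,0,z]),0))
```

```text
9.5 -22 [318. 251.] [428. 251.]
9.5 0 [318. 264.] [442. 264.]
9.5 22 [318. 281.] [458. 281.]
9.5 41 [318. 300.] [477. 299.]
9.5 80 [319. 359.] [535. 357.]
9.5 120 [322. 491.] [660. 483.]
20 -22 [318. 234.] [430. 234.]
20 0 [318. 245.] [444. 245.]
20 22 [318. 260.] [461. 260.]
20 41 [319. 276.] [480. 276.]
20 80 [320. 327.] [542. 326.]
20 120 [322. 447.] [677. 440.]
37 -22 [318. 205.] [433. 205.]
37 0 [318. 213.] [447. 213.]
37 22 [318. 223.] [465. 223.]
37 41 [319. 235.] [486. 235.]
37 80 [320. 273.] [553. 272.]
37 120 [323. 365.] [707. 360.]
```

```bash
python3 -m handwheel '{"translation":[[0,0.1,0],[0,0,-0.3],[0,0,-0.3],[0,0,-0.2],[0,0,-0.1],[0,0,0],[0,0,0],[0,0,0]],"twist":[0,0,0,0,0,0,0,0]}'
python3 - <<'E'
from h import *
o=get_obs();print(o["tool_pos"],o["tcp_rot"],o["contact_force"])
for n in ("scene","top"):
    c=capture(n)
    u=proj(c,(440,-178,60)).astype(int);print(u,proj(c,o["tool_pos"]-[0,0,22]))
    im=c["img"][max(0,u[1]-50):u[1]+50,u[0]-65:u[0]+65]
    cv2.imwrite("pics/%s2.png"%n,cv2.cvtColor(cv2.resize(im,None,fx=5,fy=5,interpolation=cv2.INTER_CUBIC),cv2.COLOR_RGB2BGR))
E
```

```text
time: 4.65
tool_pos: [416.7, -166.7, 82.0]
tcp_rot: [3.126, -0.004, 1.331]
contact_force: [-0.7, 0.3, -0.0]
grip_width: 0.3
[ 416.7352667  -166.73775571   82.01523022] [ 3.12596437 -0.00377728  1.33105626] [-0.67489439  0.33563064 -0.01581528]
[401 265] [409.33086844 272.67247444]
[344 311] [338.3682581  324.04982703]
```

View pics/scene2.png

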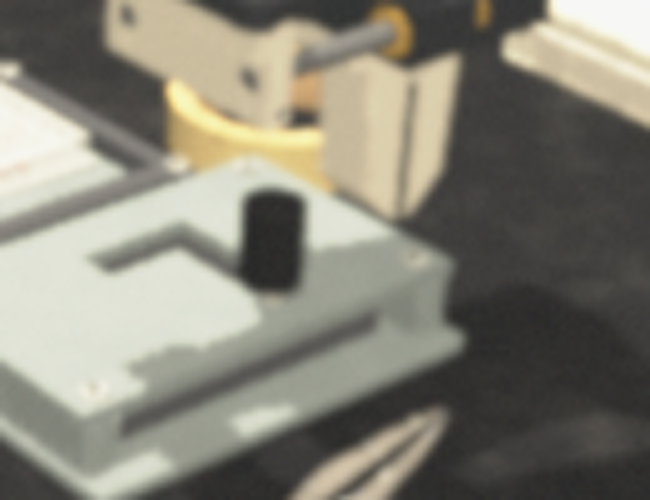

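View pics/top2.png

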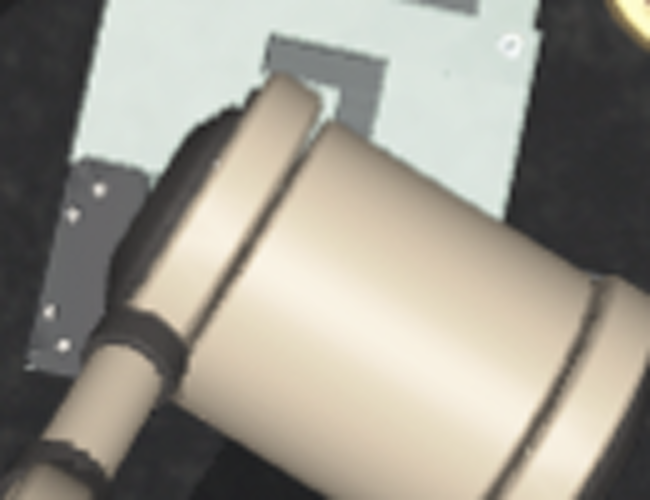

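```bash
python3 -m handwheel '{"translation":[[0,-0.035,-0.09],[0,0,0],[0.08,-0.02,0],[0.05,-0.012,0],[0,0,0],[0,0,0],[0,0,0],[0,0,0]],"twist":[0,0,0,0,0,0,0,0]}'
python3 - <<'E'
from h import *
o=get_obs();print(o["tool_pos"],o["tcp_rot"],o["contact_force"])
for n in ("scene",):
    c=capture(n)
    u=proj(c,(440,-178,60)).astype(int);print(u,proj(c,o["tool_pos"]-[0,0,22]))
    im=c["img"][max(0,u[1]-50):u[1]+50,u[0]-65:u[0]+65]
    cv2.imwrite("pics/%s3.png"%n,cv2.cvtColor(cv2.resize(im,None,fx=5,fy=5,interpolation=cv2.INTER_CUBIC),cv2.COLOR_RGB2BGR))
E
```

```text
time: 5.75
tool_pos: [438.1, -178.0, 68.0]
tcp_rot: [3.125, -0.003, 1.331]
contact_force: [-1.0, -0.8, 0.2]
grip_width: 0.4
[ 438.08727556 -178.00178849   67.98409551] [ 3.12468464 -0.00336404  1.33058652] [-0.98221468 -0.76986057  0.22468495]
[401 265] [401.47947209 273.22591167]
```

View pics/scene3.png

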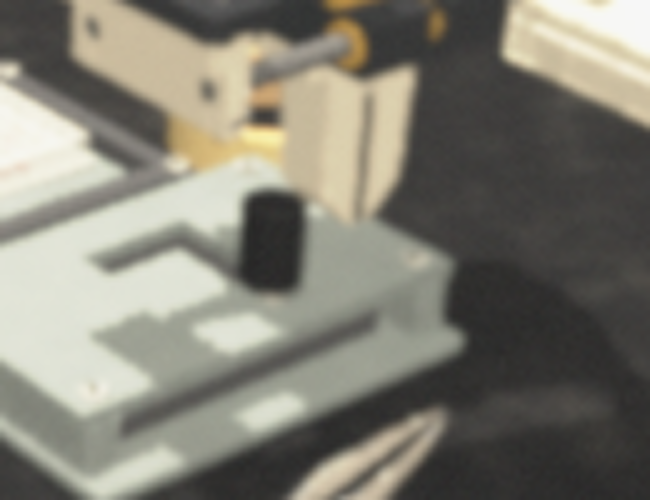

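Run:
```python
from h import *
o=get_obs();T=o["tool_pos"]
c=capture("scene")
u0=np.array([401-65,265-50])
P=lambda p:np.round((proj(c,p)-u0)*5)
print("knobtop",P((466.4,-184,70)),"knobbot",P((466.4,-184,37.5)))
pz=(575.5,-191.3,-.24)
for q in ((-135,85,36),(-135,-85,36),(-62,-20,36),(-62,14,36)):print(q,P(H(pz,q)))
for z in (-22,0,22,44):
  print(z,P(T+[0,0,z]))
hx=np.array([np.cos(-.243),np.sin(-.243),0]);hy=np.array([-hx[1],hx[0],0])
for a,b in ((-9.5,0),(9.5,0),(-9.5,19),(9.5,19),(-9.5,-19)): print(a,b,P(T+a*hx+b*hy-[0,0,22]))
f=240/np.tan(np.radians(c["vertical_fov"])/2);print(f,c["distortion"])
c=capture("scene");save(c,"scene4")
```

```text
knobtop [272. 198.] knobbot [266. 279.]
(-135, 85, 36) [ 85. 413.]
(-135, -85, 36) [455. 259.]
(-62, -20, 36) [183. 232.]
(-62, 14, 36) [111. 259.]
-22 [327. 291.]
0 [332. 235.]
22 [336. 177.]
44 [340. 118.]
-9.5 0 [347. 302.]
9.5 0 [308. 280.]
-9.5 19 [306. 320.]
9.5 19 [267. 296.]
-9.5 -19 [387. 286.]
493.62445431739 [-0.1086762  0.         0.         0.         0.       ]
```

View pics/scene4.png

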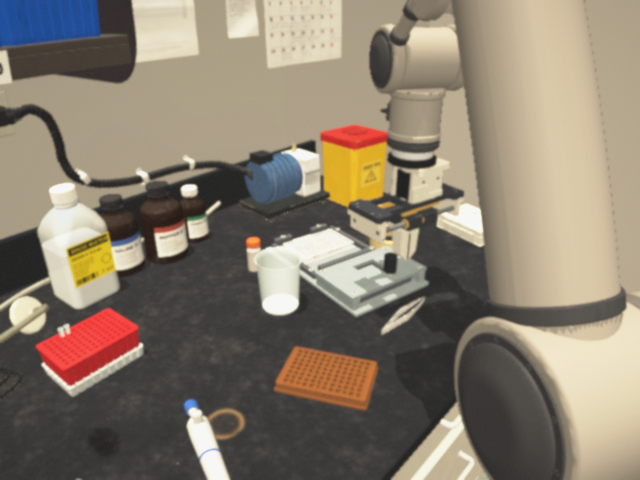

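The knob and gate project correctly (the knob top is predicted at (272,198) and seen there). The visible fingertip at crop (355,215) looks about 30 mm higher than the stated geometry predicts. A gentle advance will show whether the fingers make contact.

```bash
python3 -m handwheel '{"translation":[[0.03,-0.007,0],[0.03,-0.007,0],[0.03,-0.007,0],[0.03,-0.007,0],[0,0,0],[0,0,0],[0,0,0],[0,0,0]],"twist":[0,0,0,0,0,0,0,0]}'
python3 - <<'E'
from h import *
o=get_obs();print(o["tool_pos"],o["tcp_rot"],o["contact_force"])
c=capture("scene")
u0=np.array([401-65,265-50])
im=c["img"][u0[1]:u0[1]+100,u0[0]:u0[0]+130]
cv2.imwrite("pics/scene5.png",cv2.cvtColor(cv2.resize(im,None,fx=5,fy=5,interpolation=cv2.INTER_CUBIC),cv2.COLOR_RGB2BGR))
c=capture("wrist");save(c,"wrist5")
E
```

```text
time: 6.9
tool_pos: [457.5, -182.5, 67.9]
tcp_rot: [3.125, -0.003, 1.331]
contact_force: [0.5, -0.2, 0.7]
grip_width: 0.6
[ 457.47210772 -182.54787843   67.93262261] [ 3.12463408 -0.00334891  1.33051846] [ 0.5129614  -0.21158124  0.689069  ]
```

View pics/scene5.png

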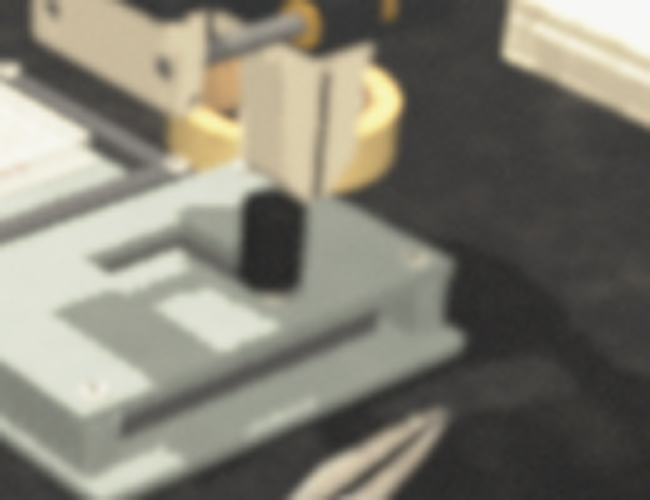

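View pics/wrist5.png

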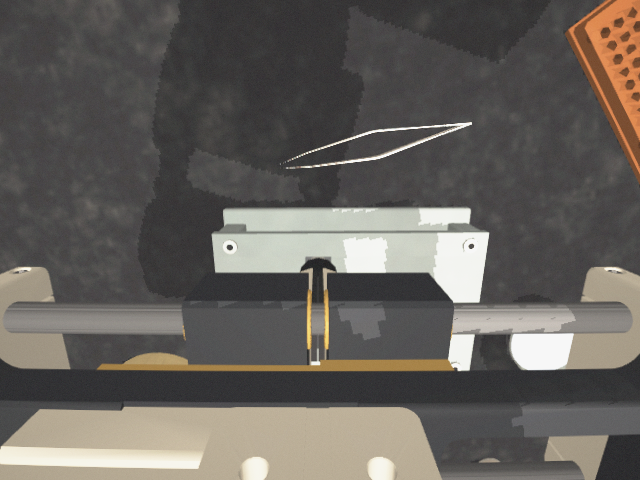

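No contact, although the reported TCP is only 9 mm from the knob's axis. The tips must really be above 70 mm, so they stand about 10 mm above the reported TCP, not 22 mm below it. Both views agree on this. I'll back off and descend step by step, watching the force.

```bash
python3 -m handwheel '{"translation":[[-0.11,0.024,0],[-0.11,0.024,0],[0,0,0],[0,0,-0.07],[0,0,-0.06],[0,0,-0.06],[0,0,0],[0,0,0]],"twist":[0,0,0,0,0,0,0,0]}'
python3 - <<'E'
from h import *
o=get_obs();print(o["tool_pos"],o["tcp_rot"],o["contact_force"])
c=capture("scene")
u0=np.array([401-65,265-50])
im=c["img"][u0[1]:u0[1]+100,u0[0]:u0[0]+130]
cv2.imwrite("pics/scene6.png",cv2.cvtColor(cv2.resize(im,None,fx=5,fy=5,interpolation=cv2.INTER_CUBIC),cv2.COLOR_RGB2BGR))
hx=np.array([np.cos(-.243),np.sin(-.243),0]);hy=np.array([-hx[1],hx[0],0])
for z in (0,5,10,15):
  print(z,[np.round((proj(c,o["tool_pos"]+a*hx+b*hy+[0,0,z])-u0)*5).tolist() for a,b in ((-9.5,0),(-9.5,19),(9.5,19),(-9.5,-19))])
E
```

```text
time: 8.0
tool_pos: [425.5, -175.8, 36.9]
tcp_rot: [3.124, -0.003, 1.331]
contact_force: [0.3, -0.4, 1.3]
grip_width: 0.4
[ 425.54278592 -175.84196737   36.92432234] [ 3.12352327e+00 -3.11299273e-03  1.33068992e+00] [ 0.28876847 -0.42913919  1.26807891]
0 [[373.0, 340.0], [332.0, 358.0], [293.0, 334.0], [413.0, 323.0]]
5 [[374.0, 328.0], [333.0, 345.0], [294.0, 321.0], [415.0, 310.0]]
10 [[376.0, 315.0], [334.0, 332.0], [295.0, 309.0], [416.0, 298.0]]
15 [[377.0, 302.0], [335.0, 319.0], [296.0, 296.0], [417.0, 285.0]]
```

View pics/scene6.png

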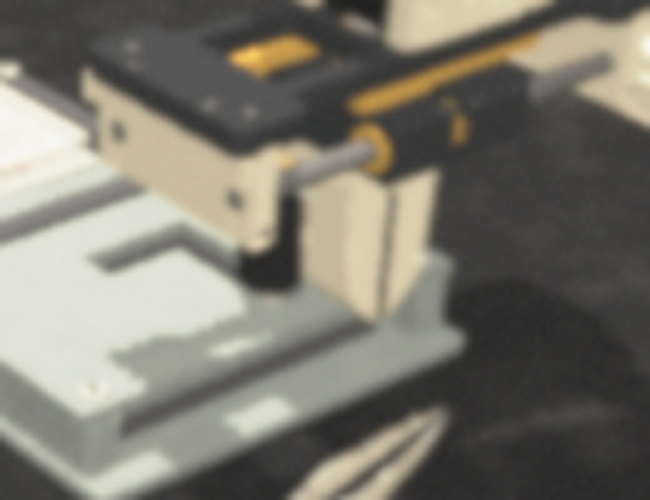

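The tips are now at about 45 mm, in line with the knob, roughly 19 mm short of contact. Advancing along holder +x.

```bash
python3 -m handwheel '{"translation":[[0.03,-0.007,0],[0.03,-0.007,0],[0.03,-0.007,0],[0.03,-0.008,0],[0.03,-0.007,0],[0.02,-0.005,0],[0.02,-0.005,0],[0.02,-0.005,0]],"twist":[0,0,0,0,0,0,0,0]}'
cat > look.py <<'E'
from h import *
import sys
o=get_obs();p=(575.5,-191.3,-.24);d=o["tool_pos"][:2]-p[:2];ct,st=np.cos(p[2]),np.sin(p[2])
print(o["time"],np.round(o["tool_pos"],1),np.round(o["tcp_rot"],3),np.round(o["contact_force"],1),"holder",round(ct*d[0]+st*d[1],1),round(-st*d[0]+ct*d[1],1))
c=capture("scene")
u0=np.array([401-65,265-60])
im=c["img"][u0[1]-10:u0[1]+100,u0[0]-25:u0[0]+105]
cv2.imwrite("pics/%s.png"%sys.argv[1],cv2.cvtColor(cv2.resize(im,None,fx=5,fy=5,interpolation=cv2.INTER_CUBIC),cv2.COLOR_RGB2BGR))
for l in ("knob_top",):
    print(l,[(round(r["score"],2),np.round(w(c,r["position"]),1).tolist()) for r in spot_point("scene",l)[:2]])
E
python3 look.py s7
```

```text
time: 9.05
tool_pos: [458.3, -183.7, 37.4]
tcp_rot: [3.125, -0.003, 1.331]
contact_force: [-2.1, 0.3, 1.5]
grip_width: 0.4
9.05 [ 458.3 -183.7   37.4] [ 3.125e+00 -3.000e-03  1.331e+00] [-2.1  0.3  1.5] holder -115.7 -20.5
knob_top [(0.73, [478.0, -183.9, 64.4])]
```

View pics/s7.png

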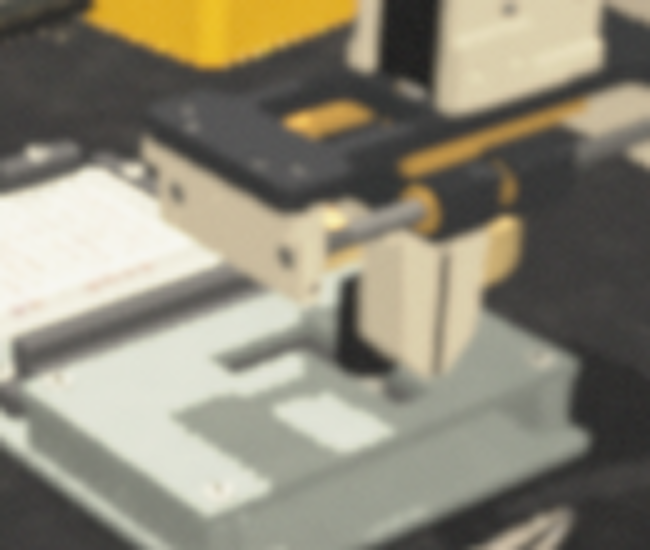

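```bash
python3 -m handwheel '{"translation":[[0.03,-0.007,0],[0.03,-0.008,0],[0.03,-0.007,0],[0.03,-0.008,0],[0.03,-0.007,0],[0.015,-0.004,0],[0,0,0],[0,0,0]],"twist":[0,0,0,0,0,0,0,0]}'
python3 look.py s8
```

```text
time: 10.15
tool_pos: [484.9, -190.1, 37.3]
tcp_rot: [3.125, -0.003, 1.331]
contact_force: [-2.0, 0.9, 1.7]
grip_width: 0.2
10.15 [ 484.9 -190.1   37.3] [ 3.125e+00 -3.000e-03  1.331e+00] [-2.   0.9  1.7] holder -88.3 -20.3
knob_top [(0.65, [505.2, -191.0, 66.3])]
```

View pics/s8.png

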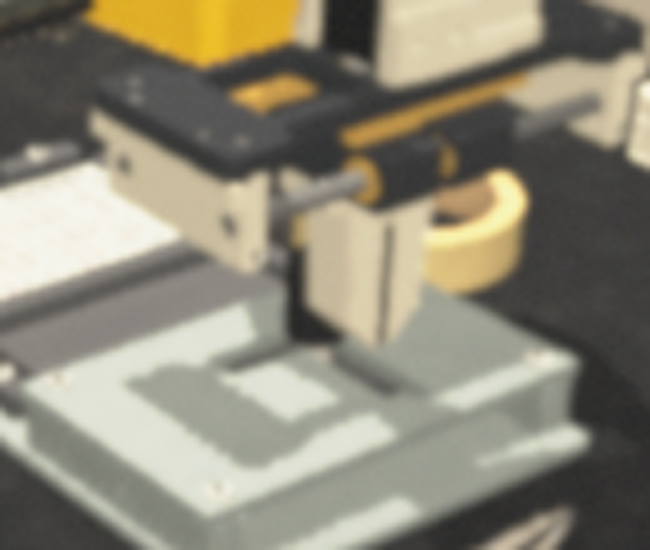

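```bash
python3 -m handwheel '{"translation":[[0.01,-0.0025,0],[0.01,-0.0025,0],[0,0,0],[0.006,-0.0015,0],[0,0,0],[0,0,0],[0,0,0],[0,0,0]],"twist":[0,0,0,0,0,0,0,0]}'
python3 look.py s9
```

```text
time: 11.25
tool_pos: [488.7, -191.0, 37.3]
tcp_rot: [3.126, -0.004, 1.331]
contact_force: [-0.6, 1.2, 1.3]
grip_width: 0.5
11.25 [ 488.7 -191.    37.3] [ 3.126 -0.004  1.331] [-0.6  1.2  1.3] holder -84.4 -20.3
knob_top [(0.59, [507.3, -190.3, 66.5]), (0.46, [516.6, -159.6, 39.7])]
```

```bash
python3 -m handwheel '{"translation":[[0.007,-0.0017,0],[0,0,0],[0,0,0],[0,0,0],[0,0,0],[0,0,0],[0,0,0],[0,0,0]],"twist":[0,0,0,0,0,0,0,0]}';python3 -m handwheel '{"translation":[[0.007,-0.0017,0],[0,0,0],[0,0,0],[0,0,0],[0,0,0],[0,0,0],[0,0,0],[0,0,0]],"twist":[0,0,0,0,0,0,0,0]}'
python3 look.py s10
```

```text
time: 12.35
tool_pos: [489.8, -191.3, 37.3]
tcp_rot: [3.126, -0.004, 1.331]
contact_force: [-2.3, 1.1, 1.1]
grip_width: 0.2
time: 13.35
tool_pos: [490.9, -191.5, 37.3]
tcp_rot: [3.126, -0.004, 1.331]
contact_force: [-2.7, -0.3, 0.4]
grip_width: 0.5
13.35 [ 490.9 -191.5   37.3] [ 3.126 -0.004  1.331] [-2.7 -0.3  0.4] holder -82.1 -20.3
knob_top [(0.7, [513.0, -191.7, 66.2])]
```

View pics/s10.png

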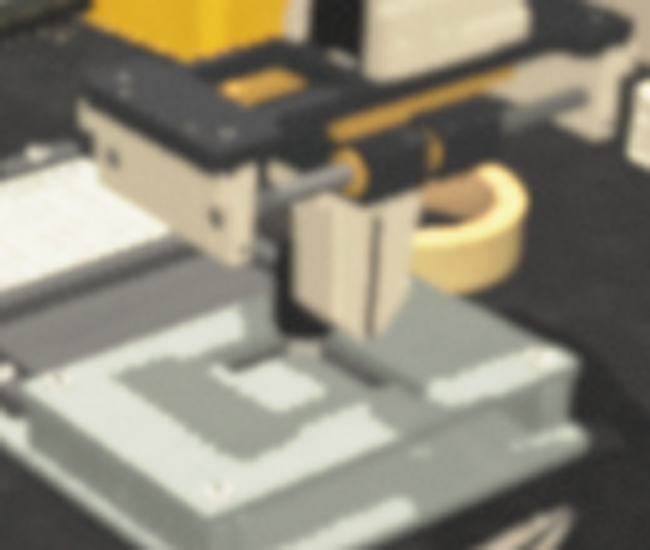

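```bash
for i in 1 ; do python3 -m handwheel '{"translation":[[0.006,-0.0015,0],[0,0,0],[0,0,0],[0,0,0],[0,0,0],[0,0,0],[0,0,0],[0,0,0]],"twist":[0,0,0,0,0,0,0,0]}';done; python3 -m handwheel '{"translation":[[0.005,-0.0012,0],[0,0,0],[0,0,0],[0,0,0],[0,0,0],[0,0,0],[0,0,0],[0,0,0]],"twist":[0,0,0,0,0,0,0,0]}'
```

```text
time: 14.45
tool_pos: [491.8, -191.7, 37.3]
tcp_rot: [3.126, -0.004, 1.331]
contact_force: [-1.2, -0.4, 2.0]
grip_width: 0.4
time: 15.45
tool_pos: [491.9, -191.7, 37.3]
tcp_rot: [3.128, -0.004, 1.331]
contact_force: [-3.3, 1.7, 1.8]
grip_width: 0.5
```

```bash
python3 -m handwheel '{"translation":[[0.006,-0.0015,0],[0,0,0],[0,0,0],[0,0,0],[0,0,0],[0,0,0],[0,0,0],[0,0,0]],"twist":[0,0,0,0,0,0,0,0]}'; python3 look.py s11
```

```text
time: 16.45
tool_pos: [491.9, -191.7, 37.1]
tcp_rot: [3.13, -0.004, 1.331]
contact_force: [-2.8, 0.5, 3.0]
grip_width: 0.4
16.45 [ 491.9 -191.7   37.1] [ 3.13  -0.004  1.331] [-2.8  0.5  3. ] holder -81.1 -20.2
knob_top [(0.49, [511.8, -190.7, 67.0])]
```

View pics/s11.png

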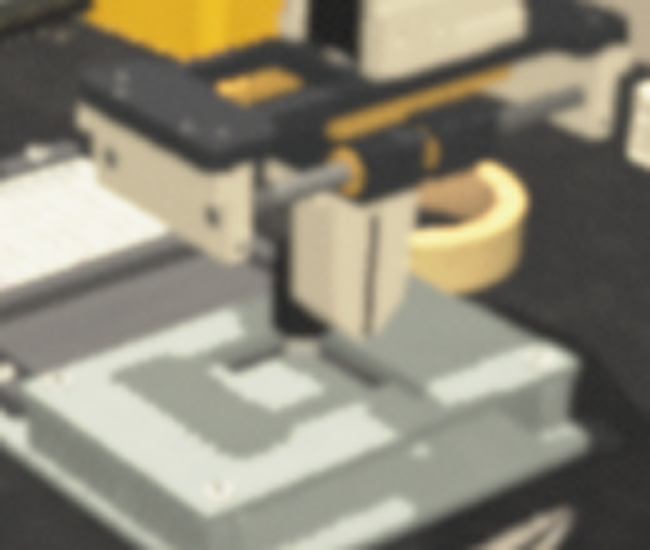

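The push stalled at the slot's far side: the TCP stopped at 491.9 with small forces. Next I'll back off and go round to the knob's -y side.

```bash
python3 -m handwheel '{"translation":[[-0.1,0.024,0],[0,0,0],[-0.04,-0.162,0],[-0.04,-0.162,0],[0,0,0],[0.115,-0.028,-0.01],[0.12,-0.029,0],[0,0,0]],"twist":[0,0,0,0,0,0,0,0]}'; python3 look.py s12
```

```text
time: 17.55
tool_pos: [509.1, -248.5, 37.0]
tcp_rot: [3.114, -0.001, 1.331]
contact_force: [-0.8, -0.6, -0.1]
grip_width: 0.3
17.55 [ 509.1 -248.5   37. ] [ 3.114e+00 -1.000e-03  1.331e+00] [-0.8 -0.6 -0.1] holder -50.9 -71.3
knob_top [(0.67, [512.0, -192.6, 66.2])]
```

View pics/s12.png

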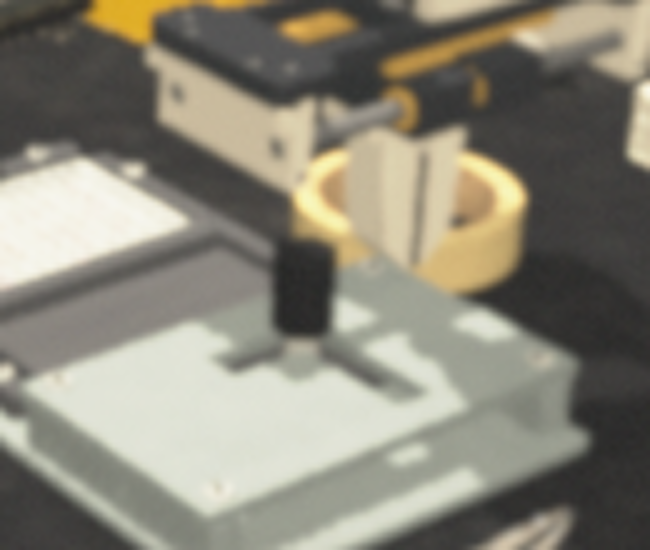

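The knob is at the corner, at crop (303,290), with both slot legs showing empty. The finger is on its -y side. I'll align x and push along holder +y.

```bash
python3 -m handwheel '{"translation":[[-0.06,0.015,0],[0,0,0],[0.008,0.032,0],[0.008,0.032,0],[0.008,0.032,0],[0.008,0.032,0],[0,0,0],[0,0,0]],"twist":[0,0,0,0,0,0,0,0]}'; python3 look.py s13
```

```text
time: 18.65
tool_pos: [501.8, -223.8, 36.9]
tcp_rot: [3.117, -0.002, 1.331]
contact_force: [0.6, 0.4, 0.6]
grip_width: 0.4
18.65 [ 501.8 -223.8   36.9] [ 3.117e+00 -2.000e-03  1.331e+00] [0.6 0.4 0.6] holder -63.8 -49.0
knob_top [(0.7, [512.5, -192.5, 70.9])]
```

View pics/s13.png

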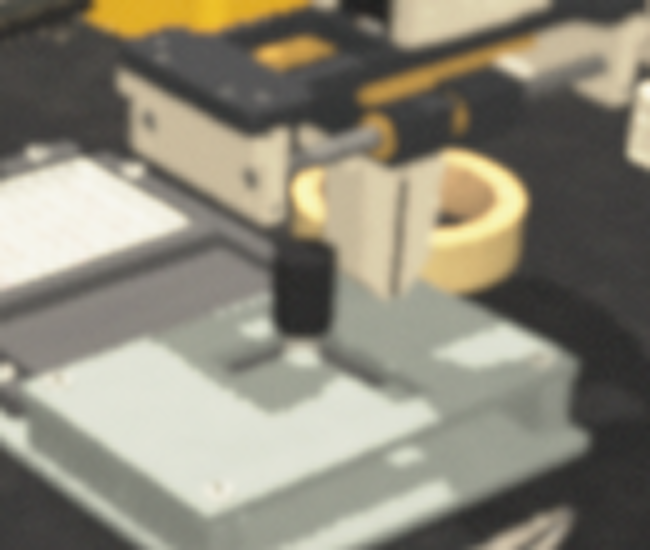

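```bash
python3 -m handwheel '{"translation":[[0.02,-0.005,0],[0,0,0],[0.008,0.03,0],[0.008,0.03,0],[0.008,0.03,0],[0.008,0.03,0],[0,0,0],[0,0,0]],"twist":[0,0,0,0,0,0,0,0]}'; python3 look.py s14
```

```text
time: 19.75
tool_pos: [509.6, -206.2, 36.9]
tcp_rot: [3.118, -0.001, 1.33]
contact_force: [-1.2, -1.6, 0.3]
grip_width: 0.4
19.75 [ 509.6 -206.2   36.9] [ 3.118e+00 -1.000e-03  1.330e+00] [-1.2 -1.6  0.3] holder -60.5 -30.1
knob_top [(0.61, [515.0, -174.0, 67.1])]
```

View pics/s14.png

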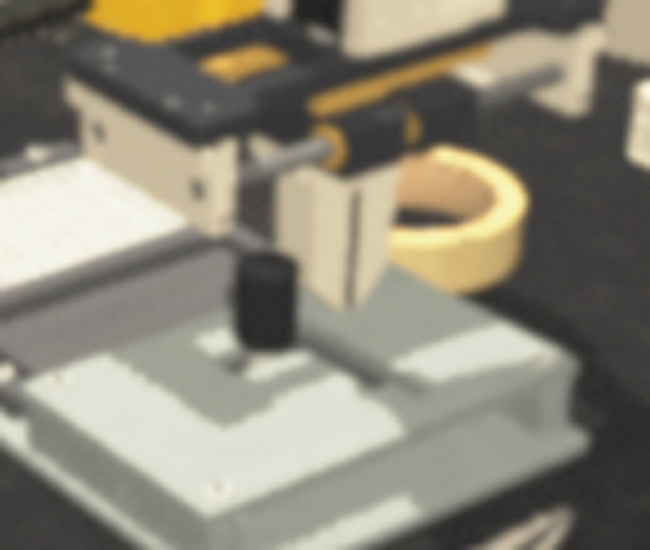

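The knob is moving along the short leg, now at crop (266,300), with about 14 mm left.

```bash
python3 -m handwheel '{"translation":[[0.007,0.028,0],[0.007,0.028,0],[0,0,0],[0.003,0.012,0],[0,0,0],[0.002,0.008,0],[0,0,0],[0,0,0]],"twist":[0,0,0,0,0,0,0,0]}'; python3 look.py s15;  python3 -m handwheel '{"translation":[[0.002,0.007,0],[0,0,0],[0,0,0],[0,0,0],[0,0,0],[0,0,0],[0,0,0],[0,0,0]],"twist":[0,0,0,0,0,0,0,0]}'
```

```text
time: 20.85
tool_pos: [512.5, -194.2, 36.9]
tcp_rot: [3.118, -0.001, 1.33]
contact_force: [-0.7, -1.6, -0.2]
grip_width: 0.5
20.85 [ 512.5 -194.2   36.9] [ 3.118e+00 -1.000e-03  1.330e+00] [-0.7 -1.6 -0.2] holder -60.5 -17.8
knob_top [(0.7, [518.4, -161.9, 66.5])]
time: 21.95
tool_pos: [512.8, -193.2, 36.9]
tcp_rot: [3.118, -0.001, 1.33]
contact_force: [-1.6, -1.0, 0.9]
grip_width: 0.2
```

View pics/s15.png

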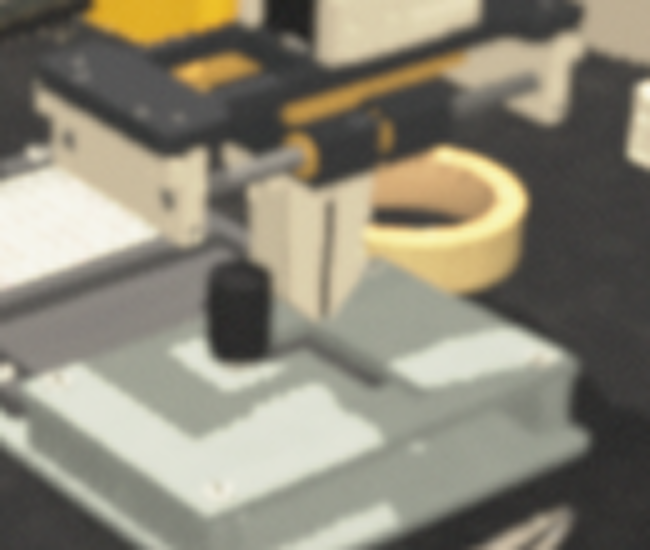

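Nearly there. I'll go in 1 mm steps until it stalls.

```bash
python3 -m handwheel '{"translation":[[0.002,0.007,0],[0,0,0],[0,0,0],[0,0,0],[0.002,0.007,0],[0,0,0],[0,0,0],[0,0,0]],"twist":[0,0,0,0,0,0,0,0]}'; python3 -m handwheel '{"translation":[[0.002,0.007,0],[0,0,0],[0,0,0],[0,0,0],[0,0,0],[0,0,0],[0,0,0],[0,0,0]],"twist":[0,0,0,0,0,0,0,0]}'
```

```text
time: 22.95
tool_pos: [513.3, -190.9, 36.8]
tcp_rot: [3.118, -0.001, 1.33]
contact_force: [-1.3, -1.1, 1.2]
grip_width: 0.8
time: 23.95
tool_pos: [513.4, -190.4, 36.9]
tcp_rot: [3.118, 0.0, 1.33]
contact_force: [-2.1, -2.5, 0.2]
grip_width: 0.3
```

```bash
python3 -m handwheel '{"translation":[[0.002,0.007,0],[0,0,0],[0,0,0],[0,0,0],[0,0,0],[0,0,0],[0,0,0],[0,0,0]],"twist":[0,0,0,0,0,0,0,0]}'; python3 look.py s16
```

```text
time: 24.95
tool_pos: [513.4, -190.4, 37.0]
tcp_rot: [3.118, 0.002, 1.33]
contact_force: [-2.3, -2.7, 0.2]
grip_width: 0.4
24.95 [ 513.4 -190.4   37. ] [3.118e+00 2.000e-03 1.330e+00] [-2.3 -2.7  0.2] holder -60.5 -13.9
knob_top [(0.49, [520.2, -158.4, 67.6])]
```

View pics/s16.png

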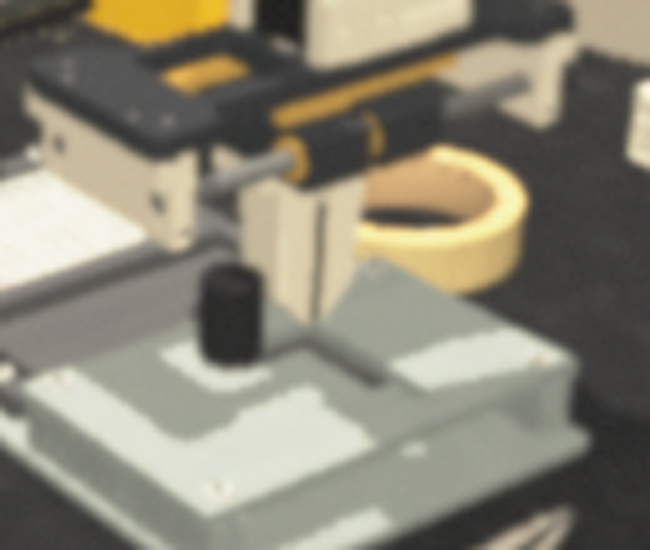

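It stalled with no further travel at small force, so the knob is at the end of the short leg. Withdrawing sideways, then up, then clear of the top camera's view.

```bash
python3 -m handwheel '{"translation":[[-0.03,-0.12,0],[-0.03,-0.12,0],[0,0,0.3],[0,0,0.35],[0,0,0.35],[0,0,0.3],[-0.2,0.2,0],[-0.2,0.3,0]],"twist":[0,0,0,0,0,0,0,0]}'; python3 -m handwheel '{"translation":[[-0.1,0.35,0],[-0.05,0.39,0],[0,0.39,0],[0,0.39,0],[0,0.39,0],[0,0,0],[0,0,0],[0,0,0]],"twist":[0,0,0,0,0,0,0,0]}'
python3 - <<'E'
from h import *
for n in ("top","scene"):
    c=capture(n);save(c,n+"_end")
    for l in ("knob_top","slot_end","slot_corner","plate_home","well_plate","beaker","tape_roll","vial","forceps"):
        print(n,l,[(round(r["score"],2),np.round(w(c,r["position"]),1).tolist()) for r in spot_point(n,l)[:2]])
    if n=="top":
        im=c["img"][150:340,250:440]
        cv2.imwrite("pics/crop_end.png",cv2.cvtColor(cv2.resize(im,None,fx=3.15,fy=3.15,interpolation=cv2.INTER_CUBIC),cv2.COLOR_RGB2BGR))
E
```

```text
time: 26.05
tool_pos: [442.6, -159.9, 237.8]
tcp_rot: [3.114, -0.001, 1.322]
contact_force: [-0.8, 0.3, 1.0]
grip_width: 0.4
time: 27.05
tool_pos: [418.8, 130.6, 240.1]
tcp_rot: [3.108, -0.005, 1.315]
contact_force: [0.1, -0.6, -0.0]
grip_width: 0.4
top knob_top [(0.5, [524.1, -164.3, 69.8])]
top slot_end [(0.88, [521.9, -165.5, 31.3])]
top slot_corner [(0.85, [508.4, -193.5, 38.6])]
top plate_home []
top well_plate [(0.92, [664.6, -209.3, 10.6]), (0.92, [399.9, 57.8, -0.4])]
top beaker [(0.65, [574.7, -24.3, -0.1])]
top tape_roll [(0.87, [558.1, -341.3, -5.7])]
top vial [(0.73, [705.7, -82.9, -4.1])]
top forceps [(0.51, [398.6, -135.2, 0.4])]
scene knob_top [(0.7, [522.3, -157.3, 66.8])]
scene slot_end [(0.58, [521.3, -162.4, 36.8])]
scene slot_corner [(0.96, [507.7, -195.4, 39.3]), (0.22, [576.3, -188.1, -1.1])]
scene plate_home []
scene well_plate [(0.84, [398.7, 69.1, 0.8]), (0.59, [662.7, -209.1, 6.7])]
scene beaker [(0.92, [578.1, -24.4, -3.6])]
scene tape_roll [(0.63, [561.1, -340.0, 0.8])]
scene vial [(0.76, [706.3, -81.2, 3.8]), (0.65, [510.8, -194.9, 34.5])]
scene forceps [(0.76, [398.9, -127.9, -0.5]), (0.68, [667.8, -211.0, 7.0])]
```

View pics/crop_end.png

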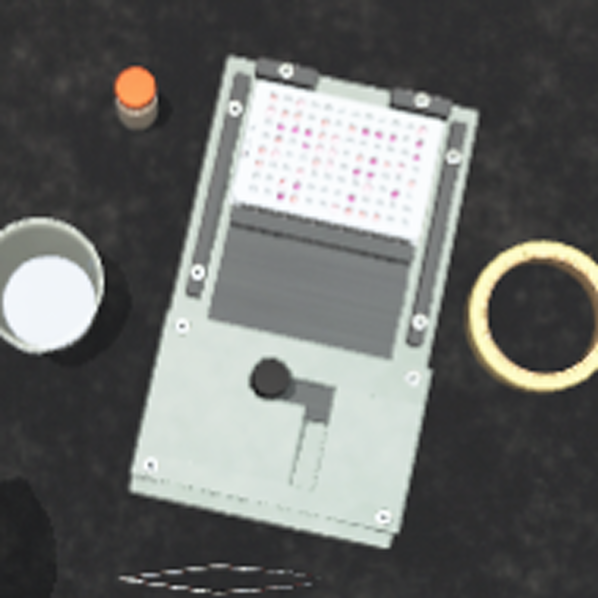

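The picture shows the knob at the end of the short leg, at (270,378), the jaw against the plate, the plate at the stops, and the bystanders unmoved. One numeric check before handing in.

Run:
```python
from h import *
c=capture("top");p=(576.3,-191.5,-.235);s=3.15
for q in ((270,378),):
    k=ray(c,(250+(q[0]+.5)/s-.5,150+(q[1]+.5)/s-.5),70);d=k[:2]-p[:2];ct,st=np.cos(p[2]),np.sin(p[2])
    print(k,ct*d[0]+st*d[1],-st*d[0]+ct*d[1])
print(get_obs()["time"]); close_job()
```

```text
[ 519.88240001 -162.62028051   70.        ] -61.59136519636479 14.949498959714484
28.1
the job is handed in; nothing more can be done
```

The plate is clamped and the knob is locked, and I handed the job in at 28.1 s. No verdict was reported.

**What I did:** With the gripper closed, I pushed the knob along the long leg until it stalled at the slot's far side. I then went round to its -y side, pushed it along the short leg until it stalled again, and drew the hand clear. The reported force stayed around 4 N or less throughout.

**Last checks:**
- **Knob:** The final top picture puts it at about holder x = -61.6, y = 14.9 mm; the slot end is at -62, 14. That is about 0.050 m for `clamp_jaw` and 0.035 m for `clamp_knob`.
- **Well plate:** It lies in front of the jaw, looks square, and its measured position is 2–5 mm from the estimated home point. The networks are only good to about 4 mm, so that is rough, and they did not find `plate_home` in the last pictures.
- **Bystanders:** They were found within about 7 mm of where they started, which is close to the networks' error, and I see no movement in the pictures.

**What disagreed:** The fingertips were about 30 mm higher relative to the reported TCP than the given geometry says. My first pass at the knob went over it without touching. I then set the height from the pictures and went lower.

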